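Refit the septum of a table stereoscope and lock it with the card holder

ROBOT

A 7-joint arm with a two-finger parallel gripper is mounted at the origin on the work surface. World frame = base frame: x ahead of the robot, y to its left, z up, the work surface at z = 0. Lengths are in mm, angles in rad, forces in N, time in s.
With the tool pointing down it reaches from about 400 to 900 mm from the base axis. Payload 5.6 kg.
Tool frame: the origin (TCP) lies at the very end of the fingers, on their centre line; the grasp point (between the pads) lies 19 mm behind it; x points along the fingers, y is the direction in which the jaws open and shut, and the axes are right-handed (so a half turn about x gives the same grasp; the last joint's range is limited). The gripper opens to 92 mm and grips with 3 to 60 N. Pads are 20 mm wide; open, the fingers measure 128 mm over their backs; the gripper's body (75 mm by 189 mm) begins 69 mm behind the grasp point.
Start: joints at [-1.233, 0.468, -0.012, 1.603, 0.006, 1.071, -0.056], TCP at [241.622, 603.43, 214.592] pointing down, gripper open.
Joint ranges: [-2.53, 2.53], [-0.31, 2.02], [-1.57, 1.55], [0.28, 2.44], [-1.29, 4.43], [0.15, 1.84], [-2.92, 2.92]. Speed limits (rad/s): [2.57, 2.57, 3.14, 3.14, 3.14, 3.14, 3.14].

INTERFACE

Orientations are given as a unit quaternion [x, y, z, w].
In Python, from cell import robot gives the robot as it stands.
- The arm moves only by the tool arm_command, never from a script. Its argument "increments" is a list of rows, each an object with "hand": the closure, from 0 (fully open) to 1 (shut); "delta_pos": the shift along the tool's x, y, z in units of 60 mm (1.0 is 60 mm), a list of three; "spin": the turn about the tool's x in degrees. A call has 1 to 10 rows; each row is the pose to reach, as a shift and turn from the pose commanded when the call began, along the tool's axes at that moment; what a row does not reach only later rows make up. A row lasts 1/8 s, in which the tool goes at most 62.5 mm and 10.7 degrees, less where a joint would pass 70% of its speed; a pose out of reach is approached as far as the arm can. A call with a gripper value outside its range is refused whole. The fingers move at their own pace and stop on an object; "newtons" is the grip in N (left out, the last holds). Time passes only in rows, so rows that repeat a pose let the fingers close. It gives the time, the measured TCP pose, the force and the opening at its end, in the units of the state.
- robot.read_state(): the state, without advancing time (a new reading comes with each control period).
- robot.capture(name): name is "side" or "top" or "wrist"; returns a dict with "frame" (480x640x3 uint8, blue, green, red), "depth" (480x640 float32, mm along the optical axis (not along the pixel's ray), 0 where there is no reading), "fovy" (degrees; the focal length in pixels is half the picture's height over the tangent of half this angle, whatever the lens; pixels are square), "cx", "cy" (the principal point, pixels), "R" (3x3) and "t" (3): a world point X has camera coordinates R X + t. Camera axes: x right, y down, z forward; pixel columns grow to the right and rows downward; lengths in mm; the calibration is good to about 2 mm. A picture is of the moment at which its call begins.
- robot.close_job(): hands the job in, once; it reports no verdict.
The state is a dict: "time": time; "joint_positions": joint angles; "dq": joint speeds; "joint_efforts": joint torques, N m; "tool_pos": TCP position; "eef_rot": TCP orientation; "force": force on the tool from outside, world axes, zero at the start; "wrist_torque": the same for the moment, N m; "opening": opening from 0.0 (shut) to 1.0 (fully open).
Only numpy, scipy, OpenCV 4.12 (cv2) and the standard library are available. Lean on these libraries where they do the work, as an engineer would, in place of code of your own. Each camera call takes 0.05 s, during which the arm holds its last target. There are 200 camera calls.

TASK

Refit the ebony septum board in the table stereoscope: holding it tail up at an angle, put its tongue into the groove at the foot of the lens board, then lower it flat on the bed between the rails. Then lift the card holder by its bone pull straight out of its notches, shift it one notch towards the lenses and lower it gently into that next pair, so that its bar lies across the tail of the septum board. Let go, and leave everything else on the table where it is.

Things in the scene. Friction and masses are not known exactly. Their poses are not given: they have to be found in the camera images.
- viewer: fixed table stereoscope (mm): bed 300 x 170 x 14 thick; origin at table level on its centre line, under the inner face of the lens board; x along the bed away from the lens board, z up. Lens board at x -24 to 0, 176 wide, top at z 98. Two rails along the bed: y 36 to 52 either side, top z 40, notched from x 91 on. A sill 8 high crosses the bed at x 155 to 165
- groove (a point): viewer (0, 0, 14) mm: middle of the mouth of the groove in the lens board's foot, at its floor, which is level with the bed's top. Groove 72 wide, 15 deep towards -x; mouth 13 high, narrowing to 8 at the back
- start_notch (a point): viewer (161, 0, 28) mm: floor level, centre of the notch pair (one in each rail) where the card holder stands at first. The 5 notch pairs are 28 apart, at x 105, 133, 161, 189, 217; each is 18 wide, 12 deep with a flared mouth, between peaked teeth
- next_notch (a point): viewer (133, 0, 28) mm: floor level, centre of the next notch pair towards the lenses
- septum_board: loose ebony board, 0.12-0.21 kg, flat on the table left or right of the viewer; 162 long (x), 64 wide, 70 high in all. Origin: centre of the underside; -x tongue, +x tail, z up. Board 10 thick, x -57 to 81. On it an upright septum 10 thick (y -5 to 5), full height (z 10 to 70) at x -21 to 44, lower to x -46: grip it across its thickness from above. Its tongue end faces roughly the robot
- tongue_tip (a point): septum_board (-81, 0, 0) mm: lower edge of the tongue's end. Tongue 24 long, 56 wide, 5 thick, underside flush. Flat, the board is too long to enter between lens board and card holder (about 154): enter tail up at 26 to 34 degrees (30 is best), then lower. Home: tip 10 to 15 deep in the groove, tail in front of the sill
- card_holder: loose, 0.13-0.24 kg; origin: centre of the bar's underside; seated, its axes are as the viewer's. Bar 14 (x) x 124 (y) x 16 (z) across both rails in a notch pair, 2 mm play fore and aft; cheeks at y 56 to 62 either side hang 8 below it, outside the rails. On the bar a card rest 10 thick, 116 wide, up to z 61. Lift over 12 mm to clear the teeth
- pull_top (a point): card_holder (0, 0, 95) mm: top of the bone pull, a block 14 (x) x 18 (y) on the middle of the card rest, z 61 to 95
- lens_a: clear lens 43 across, 10 high, in the low wooden tray on the other side of the viewer; leave alone
- lens_b: the second such lens in that tray; leave alone
- eyepiece_frame: loose brass spectacle-shaped frame, 150 x 58 x 6, flat on the table; leave alone
- scraper: steel scraper with wooden handle, about 200 long; leave alone
- wax_jar: amber jar with brass lid, 72 across, 55 high; leave alone
- brush: wooden-handled brush, 170 long; leave alone
There are look-alikes about, which are no part of the job. Leave any blue or yellow look-alike of the septum_board alone.

How it is judged (in metres and radians):
On the way, in this order (a step that is already met when the one before it is completed fails the run):
1. the tongue is in the groove with the board held tail up at an angle (x of tongue_tip in the frame of viewer between -0.018 and -0.003 m and y of tongue_tip in the frame of viewer between -0.012 and 0.012 m and z of tongue_tip in the frame of viewer between 0.01 and 0.026 m and angle between septum_board's own z axis and vertical between 0.2 and 0.8 rad), for 0.05 s.
2. the septum board lies flat on the bed, its tongue home in the groove (x of tongue_tip in the frame of viewer between -0.0175 and -0.0065 m and y of tongue_tip in the frame of viewer between -0.01 and 0.01 m and z of tongue_tip in the frame of viewer below 0.018 m and angle between septum_board's own z axis and vertical below 0.04 rad and angle between the x axis of septum_board and the x axis of viewer, either way round below 0.08 rad), for 0.2 s.
3. the card holder is lifted clear of the teeth, the septum board staying flat (all of step 2 and z of card_holder in the frame of viewer above 0.0395 m), for 0.05 s.
At the end, for the whole second after the job is handed in: Septum board flat (2 deg) on the bed, tongue at least 6.5 mm in the groove, within 10 mm of the centre line; card holder upright and fully down (3 mm) in the next notch pair towards the lenses, across the board's tail; both at rest (all of step 2 and x of card_holder in the frame of viewer between 0.127 and 0.139 m and y of card_holder in the frame of viewer between -0.009 and 0.009 m and z of card_holder in the frame of viewer below 0.031 m and angle between card_holder's own z axis and vertical below 0.06 rad and angle between the y axis of card_holder and the y axis of viewer, either way round below 0.1 rad and linear speed of each of septum_board, card_holder below 0.02 m/s); the robot touches nothing.
It fails at once if another thing on the table was shifted by more than 30 mm (distance of any of lens_a, lens_b, eyepiece_frame, scraper, wax_jar, brush from where it was at the start of the episode above 0.03 m).
It fails at once if the card holder was knocked over (angle between card_holder's own z axis and vertical above 0.6 rad).
It fails at once if the card holder was dropped or flung (faster than 0.8 m/s) (linear speed of card_holder above 0.8 m/s).
It also fails if it takes over 58 s, if anything falls off the work surface, if the arm or the gripper's body presses on something with over 40 N, if the wrist force passes 120 N, or if a joint passes its speed limit or range.

## Working session

There is one attempt and no reset: what is moved stays moved. The work goes in short steps, Python scripts to look and compute and a tool call to move; the robot and the scene stay as the last step left them, time stands still between calls to the robot, and variables do not carry over. Pictures are saved under pics/ and viewed, about 8 in all and at most 12, crops included, and the job is handed in when it is done.

Besides the shell and the picture viewer there is one more tool, called after "Emit:" in YAML: its name, and indented under it one key for each argument. arm_command: Moves the arm, as the interface text tells. Its arguments: {"type":"object","properties":{"increments":{"type":"array","items":{"type":"object","properties":{"hand":{"type":"number"},"delta_pos":{"type":"array","items":{"type":"number"}},"spin":{"type":"number"}}}},"newtons":{"type":"number"}},"required":["increments"]}

```bash
mkdir -p pics; ls
cat > h.py <<'E'
import numpy as np,cv2
from cell import robot
from scipy.spatial.transform import Rotation as Rn
def cap(n,save=None):
    c=robot.capture(n); 
    if save: cv2.imwrite(f'pics/{save}.png',c['frame'])
    np.savez(f'{n}.npz',**{k:np.array(v) for k,v in c.items()})
    return c
def cloud(c):
    f=240/np.tan(np.radians(float(c['fovy']))/2)
    v,u=np.mgrid[:480,:640]; d=c['depth']
    P=np.stack([(u-c['cx'])*d/f,(v-c['cy'])*d/f,d],-1)
    W=(P-c['t'])@c['R']; W[d==0]=np.nan
    return W
E
python3 - <<'E'
from h import *
s=robot.read_state()
for k in s: print(k,np.round(s[k],3))
print(Rn.from_quat(s['eef_rot']).as_matrix().round(3))
for n in('top','side'):
    c=cap(n,n+'0'); print(n,c['fovy'],c['cx'],c['cy'],np.round(c['R'],3).tolist(),np.round(c['t'],1))
E
```

```text
pics
time 0.0
joint_positions [-1.233  0.468 -0.012  1.604  0.006  1.071 -0.056]
dq [ 0.    -0.001 -0.002 -0.001 -0.002 -0.001 -0.001]
joint_efforts [-0.0000e+00 -5.2056e+01 -1.3000e-02 -2.4376e+01 -5.7000e-02  1.7000e-02
  0.0000e+00]
tool_pos [241.425 602.869 213.631]
eef_rot [ 0.133  0.694 -0.134  0.694]
force [0.305 0.436 0.19 ]
wrist_torque [-0.005  0.037 -0.035]
opening 1.0
[[-0.001  0.372  0.928]
 [-0.002  0.928 -0.372]
 [-1.    -0.002  0.   ]]
top 46.58275344281859 327.24636369946904 241.53364026346136 [[0.019, -1.0, 0.006], [-0.987, -0.02, -0.16], [0.16, -0.003, -0.987]] [  48.7  573.2 1234.4]
side 53.761421524271945 317.48490584747015 241.78008824968737 [[0.99, -0.138, 0.016], [-0.058, -0.515, -0.855], [0.126, 0.846, -0.518]] [-549.6  157.2 1018. ]
```

View pics/top0.png

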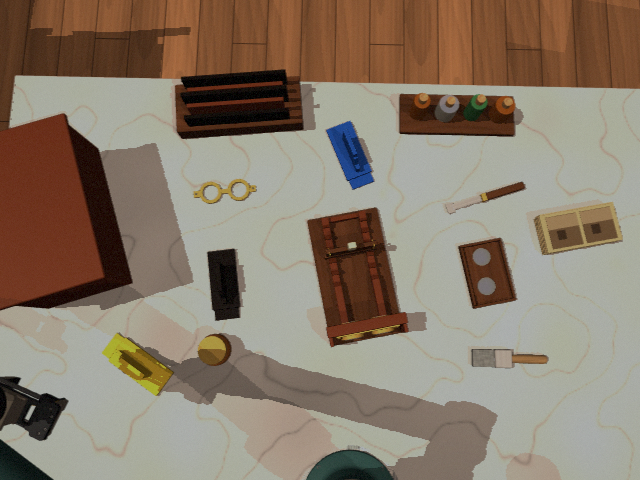

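View pics/side0.png

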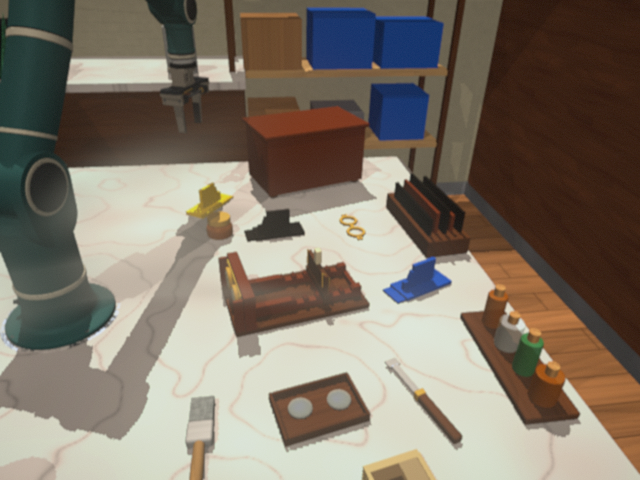

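The top view shows the ebony board at about (224,285), left of the viewer. The lens board is at about (367,330), the card holder bar at about (350,248), and the blue and yellow look-alikes sit elsewhere. The side view agrees. Next I'll measure poses from the depth.

```bash
cat > m.py <<'E'
from h import *
def rect(W,m,name):
    p=W[m]; p=p[~np.isnan(p[:,0])]
    r=cv2.minAreaRect(p[:,:2].astype(np.float32)); print(name,len(p),'c',np.round(r[0],1),'size',np.round(r[1],1),'ang',round(r[2],2),'z med',np.round(np.percentile(p[:,2],[5,50,95]),1)); return p,r
if __name__=='__main__':
  for n in('top','side'):
    c=np.load(n+'.npz'); W=cloud(c); Z=W[...,2]; X=W[...,0];Y=W[...,1]
    print(n,'table z',np.nanmedian(Z[(abs(Z)<15)]))
    T=np.load('top.npz');W0=cloud(T); b0=W0[285,224]; v0=W0[270,352]
    if n=='top': print('b0',b0.round(),'v0',v0.round())
    near=(np.hypot(X-b0[0],Y-b0[1])<110)
    dark=c['frame'].max(-1)<75
    rect(W,near&(Z>5)&(Z<14)&dark,'plate'); rect(W,near&(Z>62)&(Z<80),'septop'); rect(W,near&(Z>30)&(Z<80),'sep')
    nv=(np.hypot(X-v0[0],Y-v0[1])<220)
    rect(W,nv&(Z>90)&(Z<102)&(X<v0[0]-40),'lensb'); rect(W,nv&(Z>9)&(Z<18)&(abs(Y-v0[1])<130),'bed')
    rect(W,nv&(Z>36)&(Z<43),'rails'); rect(W,nv&(Z>82)&(Z<93)&(X>v0[0]-20),'rest'); rect(W,nv&(Z>117)&(Z<128),'pull')
E
python3 m.py
```

```text
top table z -0.4714164985350275
b0 [469. 294.  33.] v0 [511.   1.  15.]
plate 1261 c [473.2 299.2] size [160.7  64.5] ang 7.92 z med [ 5.7  9.  13. ]
septop 141 c [484.7 301.1] size [65.5 10.4] ang 8.07 z med [64.8 69.2 72.7]
sep 259 c [472.5 299.1] size [90.2 11. ] ang 8.06 z med [32.7 65.7 71.8]
lensb 1027 c [375.9 -30.8] size [ 43.4 176. ] ang 12.24 z med [ 91.4  96.6 100.4]
bed 5441 c [537.3   3.6] size [376.  169.8] ang 12.04 z med [ 9.8 13.3 16.9]
rails 738 c [496.4  -8.9] size [300.9 127. ] ang 16.65 z med [36.4 39.2 42.3]
rest 202 c [552.9   6.3] size [ 13.6 115.5] ang 12.37 z med [83.9 88.2 91.8]
pull 51 c [554.1   6.7] size [13.2 17.5] ang 12.72 z med [118.4 121.8 125.4]
side table z 0.8276604662113405
plate 466 c [473.6 294. ] size [155.1  59.3] ang 8.81 z med [ 5.7 10.3 13.1]
septop 106 c [484.3 301.5] size [66.  15.2] ang 9.33 z med [63.  68.5 72.6]
sep 394 c [472.3 298.6] size [90.6 16.8] ang 9.33 z med [32.2 51.1 70.8]
lensb 761 c [375.1 -29.5] size [ 43.1 180.1] ang 11.96 z med [ 91.2  98.1 100. ]
bed 2860 c [537.9   4.7] size [379.7 174.2] ang 12.72 z med [11.4 14.6 17. ]
rails 816 c [497.   -7.1] size [292.  173.1] ang 12.23 z med [36.5 39.7 42.2]
rest 153 c [552.7   6.5] size [ 12.7 117.6] ang 11.9 z med [83.3 88.9 91.4]
pull 39 c [553.8   6.6] size [13.2 17. ] ang 15.43 z med [118.8 122.6 124.7]
```

Run:
```python
from h import *
for n in('top','side'):
  c=np.load(n+'.npz'); W=cloud(c); 
  for yaw in(12.2,):
    a=np.radians(yaw); ex=np.array([np.cos(a),np.sin(a)]); ey=np.array([-ex[1],ex[0]])
    o=np.array([553.7,6.6])-161*ex
    x=(W[...,:2]-o)@ex; y=(W[...,:2]-o)@ey; Z=W[...,2]
    m=(abs(y)<100)&(x>-60)&(x<30)&(Z>94)&(Z<101)
    print(n,'o',o.round(1),'lens x',np.percentile(x[m],[1,50,99]).round(1),'y',np.percentile(y[m],[.5,99.5]).round(1), 'slope',np.degrees(np.polyfit(y[m],x[m],1)[0]).round(2))
    m=(abs(y)<100)&(x>20)&(x<320)&(Z>10)&(Z<17)
    print(' bed x',np.percentile(x[m],[.5,99.5]).round(1),'y',np.percentile(y[m],[.5,99.5]).round(1))
    for s in(1,-1):
      m=(s*y>30)&(s*y<57)&(x>20)&(x<85)&(Z>36)&(Z<44); print(' rail',s,len(x[m]),np.percentile(y[m],[2,98]).round(1),'slope',np.degrees(np.polyfit(x[m],y[m],1)[0]).round(2))
    m=(abs(y)<65)&(abs(x-161)<20)&(Z>80)&(Z<94); print(' rest slope',np.degrees(np.polyfit(y[m],x[m],1)[0]).round(2),'x',np.percentile(x[m],[2,98]).round(1),'y',np.percentile(y[m],[1,99]).round(1))
```

```text
top o [396.3 -27.4] lens x [-28.1 -12.4   0.1] y [-84.9  87.8] slope 0.35
 bed x [ 21.  254.4] y [-83.5  84.6]
 rail 1 173 [37.  52.3] slope -0.61
 rail -1 168 [-50.8 -35.3] slope -0.65
 rest slope 0.35 x [155.3 166.7] y [-56.4  56.6]
side o [396.3 -27.4] lens x [-26.1 -12.9  -0.1] y [-86.6  89.3] slope 0.41
 bed x [ 21.5 252.7] y [-84.4  84.5]
 rail 1 164 [36.5 55.9] slope 0.11
 rail -1 196 [-51.3 -33. ] slope 0.45
 rest slope -0.42 x [153.8 165.5] y [-56.9  53.9]
```

Emit:
arm_command:
  increments:
    - {"delta_pos":[0,-0.75,0.58],"spin":-6,"hand":0}
    - {"delta_pos":[0,-1.5,1.16],"spin":-12,"hand":0}
    - {"delta_pos":[0,-2.25,1.74],"spin":-18,"hand":0}
    - {"delta_pos":[0,-3.0,2.3],"spin":-24,"hand":0}
    - {"delta_pos":[0,-3.7,2.9],"spin":-29.9,"hand":0}
    - {"delta_pos":[0.3,-3.5,3.7],"spin":-29.9,"hand":0}
    - {"delta_pos":[0.7,-3.3,4.5],"spin":-29.9,"hand":0}
    - {"delta_pos":[1.1,-3.1,5.3],"spin":-29.9,"hand":0}
    - {"delta_pos":[1.41,-3.0,5.93],"spin":-29.9,"hand":0}
    - {"delta_pos":[1.41,-3.0,5.93],"spin":-29.9,"hand":0}
  newtons: 5

```text
time: 1.35
tool_pos: [506.6, 301.4, 127.7]
eef_rot: [-0.049, 0.706, 0.047, 0.705]
force: [-0.1, -0.4, 0.1]
opening: 1.002
```

```bash
cat >> h.py <<'E'
def st():
    s=robot.read_state(); M=Rn.from_quat(s['eef_rot']).as_matrix()
    print('t',round(s['time'],2),'tcp',np.round(s['tool_pos'],1),'yaw z',round(np.degrees(np.arctan2(M[1,2],M[0,2])),2),'down',M[:,0].round(3),'F',np.round(s['force'],2),'T',np.round(s['wrist_torque'],2),'open',round(s['opening'],3))
    return s,M
E
python3 -c "
from h import *
s,M=st()
print(((np.array([504.9,304.1,31])-s['tool_pos'])@M/60).round(3))"
```

```text
t 1.35 tcp [506.6 301.4 127.7] yaw z 7.82 down [-0.002 -0.003 -1.   ] F [-0.13 -0.37  0.07] T [0.01 0.08 0.04] open 1.002
[ 1.611  0.053 -0.018]
```

Emit:
arm_command:
  increments:
    - {"delta_pos":[0.6,0.05,-0.02],"hand":0}
    - {"delta_pos":[1.2,0.05,-0.02],"hand":0}
    - {"delta_pos":[1.6,0.05,-0.02],"hand":0}
    - {"delta_pos":[1.6,0.05,-0.02],"hand":0}
    - {"delta_pos":[1.6,0.05,-0.02],"hand":1}
    - {"delta_pos":[1.6,0.05,-0.02],"hand":1}
    - {"delta_pos":[1.6,0.05,-0.02],"hand":1}
    - {"delta_pos":[1.6,0.05,-0.02],"hand":1}
    - {"delta_pos":[1.6,0.05,-0.02],"hand":1}
    - {"delta_pos":[1.6,0.05,-0.02],"hand":1}
  newtons: 6

```text
invalid input at $.increments[0]: expected keys hand, delta_pos, spin
```

```bash
python3 -c "
from h import *
s,M=st()
for n in ('wrist','side'): cap(n,n+'1')"
```

```text
t 1.35 tcp [506.6 301.4 127.7] yaw z 7.82 down [-0.002 -0.003 -1.   ] F [-0.13 -0.37  0.07] T [0.01 0.08 0.04] open 1.002
```

Emit:
arm_command:
  increments:
    - {"delta_pos":[0.6,0.05,-0.02],"hand":0,"spin":0}
    - {"delta_pos":[1.2,0.05,-0.02],"hand":0,"spin":0}
    - {"delta_pos":[1.6,0.05,-0.02],"hand":0,"spin":0}
    - {"delta_pos":[1.6,0.05,-0.02],"hand":0,"spin":0}
    - {"delta_pos":[1.6,0.05,-0.02],"hand":1,"spin":0}
    - {"delta_pos":[1.6,0.05,-0.02],"hand":1,"spin":0}
    - {"delta_pos":[1.6,0.05,-0.02],"hand":1,"spin":0}
    - {"delta_pos":[1.6,0.05,-0.02],"hand":1,"spin":0}
    - {"delta_pos":[1.6,0.05,-0.02],"hand":1,"spin":0}
    - {"delta_pos":[1.6,0.05,-0.02],"hand":1,"spin":0}
  newtons: 6

```text
time: 2.7
tool_pos: [503.4, 306.8, 34.0]
eef_rot: [-0.05, 0.705, 0.05, 0.705]
force: [-0.2, 0.9, -0.0]
opening: 0.369
```

```bash
python3 -c "
from h import *
s,M=st()"
```

```text
t 2.7 tcp [503.4 306.8  34. ] yaw z 8.07 down [-0. -0. -1.] F [-0.24  0.9  -0.04] T [ 0.01 -0.    0.03] open 0.369
```

Emit:
arm_command:
  increments:
    - {"delta_pos":[0,0,0],"hand":1,"spin":0}
    - {"delta_pos":[0,0,0],"hand":1,"spin":0}
    - {"delta_pos":[0,0,0],"hand":1,"spin":0}
    - {"delta_pos":[0,0,0],"hand":1,"spin":0}
    - {"delta_pos":[0,0,0],"hand":1,"spin":0}
    - {"delta_pos":[0,0,0],"hand":1,"spin":0}
  newtons: 6

```text
time: 3.45
tool_pos: [503.4, 306.8, 33.9]
eef_rot: [-0.05, 0.705, 0.05, 0.705]
force: [0.9, -0.5, -0.5]
opening: 0.107
```

```bash
python3 -c "
from h import *
s,M=st()"
```

```text
t 3.45 tcp [503.4 306.8  33.9] yaw z 8.07 down [-0. -0. -1.] F [ 0.92 -0.53 -0.47] T [-0.17 -0.06  0.03] open 0.107
```

Emit:
arm_command:
  increments:
    - {"delta_pos":[-0.08,0,-0.04],"hand":1,"spin":0}
    - {"delta_pos":[-0.16,0,-0.08],"hand":1,"spin":0}
    - {"delta_pos":[-0.24,0,-0.13],"hand":1,"spin":0}
    - {"delta_pos":[-0.31,0,-0.18],"hand":1,"spin":0}
    - {"delta_pos":[-0.38,0,-0.235],"hand":1,"spin":0}
    - {"delta_pos":[-0.45,0,-0.29],"hand":1,"spin":0}
    - {"delta_pos":[-0.52,0,-0.35],"hand":1,"spin":0}
    - {"delta_pos":[-0.585,0,-0.415],"hand":1,"spin":0}
    - {"delta_pos":[-0.585,0,-0.415],"hand":1,"spin":0}
  newtons: 4

```text
time: 4.58
tool_pos: [478.6, 303.5, 69.5]
eef_rot: [-0.05, 0.705, 0.05, 0.705]
force: [0.7, -0.0, -1.2]
opening: 0.107
```

```bash
python3 -c "
from h import *
s,M=st()
c=cap('side','side1')
cv2.imwrite('pics/s1c.png',cv2.resize(c['frame'][150:270,190:350],None,fx=4,fy=4))"
```

```text
t 4.58 tcp [478.6 303.5  69.5] yaw z 8.09 down [ 0.  0. -1.] F [ 0.7  -0.04 -1.25] T [ 0.02 -0.03  0.03] open 0.107
```

View pics/s1c.png

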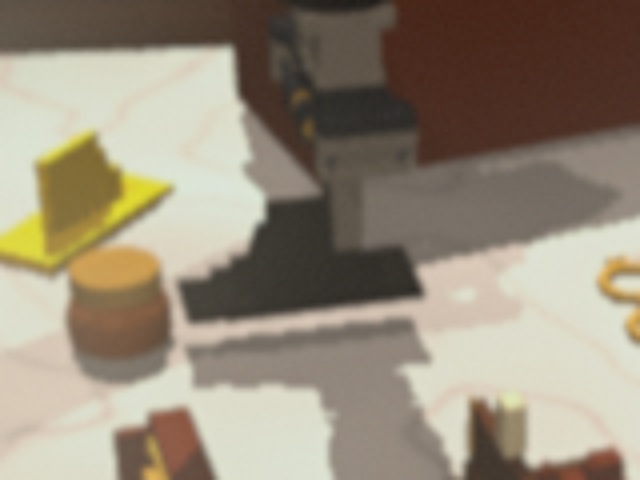

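Side crop: the board, at about crop (300,280), was lifted level and did not pivot, so a 4 N grip holds it rigidly. I'll try the minimum grip with a small upward jerk so it swings.

Emit:
arm_command:
  increments:
    - {"delta_pos":[0,0,0],"hand":1,"spin":0}
    - {"delta_pos":[0,0,0],"hand":1,"spin":0}
    - {"delta_pos":[-0.5,0,0],"hand":1,"spin":0}
    - {"delta_pos":[-0.5,0,0],"hand":1,"spin":0}
    - {"delta_pos":[-0.5,0,0],"hand":1,"spin":0}
  newtons: 3

```text
time: 5.25
tool_pos: [478.4, 303.1, 98.5]
eef_rot: [-0.05, 0.706, 0.05, 0.705]
force: [-0.2, -0.1, -1.8]
opening: 0.107
```

```bash
cat > tilt.py <<'E'
from h import *
def tilt(yaw=8.1,n='side',ref=None):
    """profile of dark board in the vertical plane of the tool (u along board, z), origin at grasp point"""
    s,M=st(); a=np.radians(yaw); ex=np.array([np.cos(a),np.sin(a)]); ey=np.array([-ex[1],ex[0]])
    c=cap(n); W=cloud(c); r=W[...,:2]-np.array(s['tool_pos'])[:2]
    u=r@ex; v=r@ey; z=W[...,2]-s['tool_pos'][2]-19
    m=(abs(v)<45)&(u>-160)&(u<110)&(c['frame'].max(-1)<70)&(z<8)&(W[...,2]>6)
    return c,u[m],v[m],z[m],m
if __name__=='__main__':
    c,u,v,z,m=tilt()
    # near (-y) side edge of plate: lowest points per u-bin
    for b in range(-150,100,15):
        k=(u>=b)&(u<b+15)
        if k.sum()>5: print(b,k.sum(),'z min/max',np.percentile(z[k],[3,97]).round(1),'v',np.percentile(v[k],[3,97]).round(1))
E
python3 tilt.py
```

```text
t 5.25 tcp [478.4 303.1  98.5] yaw z 8.08 down [-0.001 -0.    -1.   ] F [-0.18 -0.13 -1.84] T [ 0.01 -0.05 -0.01] open 0.107
-90 26 z min/max [-62.1 -52.2] v [-31.3  16.2]
-75 73 z min/max [-57.3 -34. ] v [-31.6   6.5]
-60 126 z min/max [-54.7   3.3] v [-31.8   0.2]
-45 144 z min/max [-52.    5.9] v [-31.4  -0.5]
-30 135 z min/max [-51.3   5.4] v [-31.8   1.2]
-15 112 z min/max [-49.5   1.7] v [-32.   -0.1]
0 73 z min/max [-49.  -23.9] v [-35.7  -2.2]
15 65 z min/max [-44.8 -30. ] v [-34.   20.9]
30 64 z min/max [-45.4 -36.1] v [-32.  23.]
45 38 z min/max [-42.7 -35.8] v [-32.9  25.4]
```

Emit:
arm_command:
  increments:
    - {"delta_pos":[-1.0,0,0],"hand":1,"spin":0}
    - {"delta_pos":[-1.0,0,0],"hand":1,"spin":0}
    - {"delta_pos":[-0.7,0,0],"hand":1,"spin":0}
    - {"delta_pos":[-0.4,0,0],"hand":1,"spin":0}
    - {"delta_pos":[-0.1,0,0],"hand":1,"spin":0}
    - {"delta_pos":[0,0,0],"hand":1,"spin":0}
    - {"delta_pos":[-1,0,0],"hand":1,"spin":0}
    - {"delta_pos":[-1,0,0],"hand":1,"spin":0}
  newtons: 3

```text
time: 6.3
tool_pos: [481.6, 305.2, 162.7]
eef_rot: [-0.048, 0.703, 0.051, 0.708]
force: [2.1, 0.3, -2.2]
opening: 0.109
```

```bash
python3 tilt.py
```

```text
t 6.3 tcp [481.6 305.2 162.7] yaw z 8.07 down [ 0.007  0.005 -1.   ] F [ 2.14  0.33 -2.18] T [-0.02 -0.05 -0.  ] open 0.109
-90 15 z min/max [-92.7 -88.6] v [-27.8  15.4]
-75 49 z min/max [-89.1 -76.4] v [-29.9  14.9]
-60 137 z min/max [-78.8  -8.2] v [-31.5   4.9]
-45 181 z min/max [-72.4  -3. ] v [-33.    0.8]
-30 185 z min/max [-66.8   3.7] v [-31.6   1.4]
-15 143 z min/max [-60.8   5.5] v [-33.1  -0.5]
0 102 z min/max [-55.3 -19.4] v [-32.3  -1. ]
15 82 z min/max [-50.7 -14.7] v [-33.4   6.7]
30 85 z min/max [-44.8 -31.7] v [-32.8  29.1]
45 83 z min/max [-38.2 -25.6] v [-33.9  27.4]
60 14 z min/max [-32.9 -24.1] v [-34.7  16.3]
```

Emit:
arm_command:
  increments:
    - {"delta_pos":[0.3,0,0],"hand":1,"spin":0}
    - {"delta_pos":[0.6,0,0],"hand":1,"spin":0}
    - {"delta_pos":[0.6,0,0],"hand":1,"spin":0}
    - {"delta_pos":[-0.3,0,0],"hand":1,"spin":0}
    - {"delta_pos":[-0.3,0,0],"hand":1,"spin":0}
  newtons: 3

```text
time: 6.98
tool_pos: [481.1, 304.9, 180.4]
eef_rot: [-0.048, 0.703, 0.051, 0.708]
force: [-0.9, 0.6, -2.0]
opening: 0.109
```

Emit:
arm_command:
  increments:
    - {"delta_pos":[0,0,0],"hand":1,"spin":0}
    - {"delta_pos":[0,0,0],"hand":1,"spin":0}
  newtons: 20

```text
time: 7.22
tool_pos: [477.9, 302.8, 175.7]
eef_rot: [-0.05, 0.706, 0.049, 0.705]
force: [-0.6, 0.1, -1.7]
opening: 0.109
```

```bash
python3 tilt.py
```

```text
t 7.22 tcp [477.9 302.8 175.7] yaw z 8.08 down [-0.002 -0.002 -1.   ] F [-0.59  0.12 -1.68] T [ 0.09 -0.01 -0.01] open 0.109
-90 8 z min/max [-96.1 -92.7] v [-26.   12.4]
-75 49 z min/max [-94.9 -81.3] v [-28.7  14.5]
-60 128 z min/max [-81.7 -10.9] v [-32.4  10.1]
-45 187 z min/max [-76.8  -4.9] v [-31.4   0.3]
-30 187 z min/max [-69.2   1.7] v [-33.    2.2]
-15 155 z min/max [-63.4   5.2] v [-32.3   0.7]
0 108 z min/max [-59.2 -21.2] v [-33.6  -0.9]
15 91 z min/max [-53.1 -18.3] v [-34.3  -1. ]
30 88 z min/max [-44.6 -32. ] v [-34.8  29.2]
45 87 z min/max [-37.6 -25.5] v [-33.8  29.5]
60 22 z min/max [-33.6 -23.7] v [-33.   27.3]
```

Emit:
arm_command:
  increments:
    - {"delta_pos":[0.3,0,0],"hand":1,"spin":0}
    - {"delta_pos":[0.6,0,0],"hand":1,"spin":0}
    - {"delta_pos":[0.6,0,0],"hand":1,"spin":0}
    - {"delta_pos":[-0.4,0,0],"hand":1,"spin":0}
    - {"delta_pos":[-0.4,0,0],"hand":1,"spin":0}
    - {"delta_pos":[-0.1,0,0],"hand":1,"spin":0}
    - {"delta_pos":[0.3,0,0],"hand":1,"spin":0}
    - {"delta_pos":[0.3,0,0],"hand":1,"spin":0}
    - {"delta_pos":[-0.5,0,0],"hand":1,"spin":0}
    - {"delta_pos":[-0.5,0,0],"hand":1,"spin":0}
  newtons: 3

```text
time: 8.52
tool_pos: [480.6, 304.6, 209.9]
eef_rot: [-0.049, 0.704, 0.051, 0.707]
force: [-0.2, 0.6, -2.1]
opening: 0.108
```

```bash
python3 tilt.py
```

```text
t 8.53 tcp [480.6 304.6 209.9] yaw z 8.07 down [ 0.005  0.003 -1.   ] F [-0.16  0.6  -2.11] T [ 0.19  0.03 -0.03] open 0.108
-75 38 z min/max [-102.6  -96.4] v [-26.2  14.7]
-60 135 z min/max [-96.2 -16.8] v [-31.5  16.8]
-45 193 z min/max [-84.3  -9. ] v [-31.8   0.4]
-30 204 z min/max [-77.5  -2. ] v [-32.   -0.1]
-15 168 z min/max [-70.6   2.5] v [-32.9   0.1]
0 126 z min/max [-63.8 -17.7] v [-31.8  -0.9]
15 99 z min/max [-56.7 -20.3] v [-33.6  -0.3]
30 86 z min/max [-46.9 -32.6] v [-33.4  29.3]
45 88 z min/max [-38.  -24.1] v [-33.8  27.7]
60 31 z min/max [-32.6 -21.5] v [-33.4  22.8]
```

Emit:
arm_command:
  increments:
    - {"delta_pos":[0,0,0],"hand":1,"spin":0}
    - {"delta_pos":[0,0,0],"hand":1,"spin":0}
    - {"delta_pos":[0,-0.4,-0.07],"hand":1,"spin":0}
    - {"delta_pos":[0,-1.2,-0.2],"hand":1,"spin":-1}
    - {"delta_pos":[0,-2.0,-0.35],"hand":1,"spin":-2}
    - {"delta_pos":[0,-2.8,-0.5],"hand":1,"spin":-3}
    - {"delta_pos":[0,-3.6,-0.6],"hand":1,"spin":-3.9}
    - {"delta_pos":[0,-4.4,-0.73],"hand":1,"spin":-3.9}
    - {"delta_pos":[0,-5.0,-0.84],"hand":1,"spin":-3.9}
    - {"delta_pos":[0,-5.18,-0.86],"hand":1,"spin":-3.9}
  newtons: 30

```text
time: 9.82
tool_pos: [470.1, -15.2, 207.0]
eef_rot: [-0.072, 0.704, 0.072, 0.703]
force: [0.6, 1.1, -1.7]
opening: 0.107
```

Run:
```python
from tilt import *
c=cap('side','side2'); cv2.imwrite('pics/s2c.png',cv2.resize(c['frame'][150:350,180:400],None,fx=3,fy=3))
c,u,v,z,m=tilt(12.0)
z+=0
for b in range(-150,100,15):
    k=(u>=b)&(u<b+15)
    if k.sum()>5: print(b,k.sum(),'z min/max',np.percentile(z[k],[3,97]).round(1),'v',np.percentile(v[k],[3,97]).round(1))
```

```text
t 9.88 tcp [470.5 -15.  207. ] yaw z 11.7 down [-0.    -0.001 -1.   ] F [ 0.38 -0.98 -1.16] T [-0.07 -0.02  0.  ] open 0.108
-75 37 z min/max [-103.3  -96.4] v [-26.5  20.9]
-60 196 z min/max [-96.2 -18.7] v [-31.6  17.3]
-45 304 z min/max [-83.2 -12.1] v [-31.4  -1.2]
-30 303 z min/max [-75.5  -3.6] v [-31.8  -1.4]
-15 258 z min/max [-67.3   3.9] v [-32.3  -1. ]
0 182 z min/max [-60.  -23.9] v [-32.5  -2. ]
15 148 z min/max [-52.  -24.2] v [-32.6  -1.8]
30 145 z min/max [-43.8 -32.8] v [-33.   22.1]
45 150 z min/max [-35.4 -25. ] v [-32.2  22.7]
60 19 z min/max [-112.6  -23.6] v [-32.6  32. ]
75 199 z min/max [-207.5 -143.7] v [-27.   43.2]
```

View pics/s2c.png

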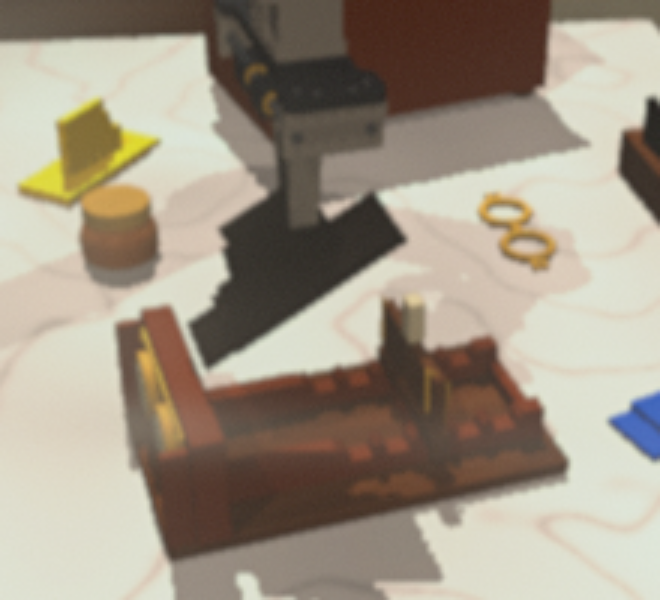

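The board is held tail-up above the viewer, with its tongue (crop (205,350)) just inside the lens board. I'll fit its profile exactly.

```bash
cat > fit.py <<'E'
from tilt import *
O=np.array([396.1,-26.8]); YAW=12.0
def fit(n='side'):
    c,u,v,z,m=tilt(YAW,n); s=robot.read_state()
    k=(abs(v+32)<4)&(u<90)&(z>-115)
    P=np.c_[u,z][k]; 
    for _ in range(4):
        mu=P.mean(0); d=np.linalg.svd(P-mu)[2][0]; d*=np.sign(d[0]); nn=np.array([-d[1],d[0]])
        P=P[abs((P-mu)@nn)<7]
    th=np.degrees(np.arctan2(d[1],d[0])); t=(P-mu)@d; lo,hi=np.percentile(t,[1,99]); w=np.percentile((P-mu)@nn,[2,98])
    # side face x -57..81, z 0..10
    tip=mu+d*((lo+hi)/2-93)-nn*5
    print(n,'N',len(P),'theta',th.round(2),'len',(hi-lo).round(1),'thick',(w[1]-w[0]).round(1),'tip rel grasp u,z',tip.round(1))
    a=np.radians(YAW); ex=np.array([np.cos(a),np.sin(a)]); ey=np.array([-ex[1],ex[0]])
    r=np.array(s['tool_pos'])[:2]-O
    print('grasp in viewer x,y,z',(r@ex).round(1),(r@ey).round(1),round(s['tool_pos'][2]+19,1),' TIP viewer x',(r@ex+tip[0]).round(1),'y',(r@ey).round(1),'z',(s['tool_pos'][2]+19+tip[1]).round(1),'vedges',np.percentile(v[(u<60)&(z>-90)],[1,99]).round(1))
    vs=v[(abs(u+20)<25)&(z>-15)]
    print('sept v',np.percentile(vs,[5,50,95]).round(1))
if __name__=='__main__': fit(); fit('top')
E
python3 fit.py
```

```text
t 9.93 tcp [470.8 -13.1 207. ] yaw z 11.81 down [-0. -0. -1.] F [ 0.5   0.8  -2.92] T [0.1  0.04 0.05] open 0.107
side N 238 theta 28.47 len 132.5 thick 8.8 tip rel grasp u,z [ -76.8 -107.7]
grasp in viewer x,y,z 76.4 -0.7 226.0  TIP viewer x -0.4 y -0.7 z 118.3 vedges [-32.9  21.9]
sept v [-7.4 -4.1 -1.2]
t 9.97 tcp [471.  -11.6 207. ] yaw z 11.94 down [-0.  0. -1.] F [-0.18  0.45 -1.95] T [ 0.02 -0.   -0.06] open 0.11fit.py:8: RuntimeWarning: Mean of empty slice.
  mu=P.mean(0); d=np.linalg.svd(P-mu)[2][0]; d*=np.sign(d[0]); nn=np.array([-d[1],d[0]])
  ret = um.true_divide(
Traceback (most recent call last):
  File "fit.py", line 19, in <module>
    if __name__=='__main__': fit(); fit('top')
                                    ~~~^^^^^^^
  File "fit.py", line 10, in fit
    th=np.degrees(np.arctan2(d[1],d[0])); t=(P-mu)@d; lo,hi=np.percentile(t,[1,99]); w=np.percentile((P-mu)@nn,[2,98])
                                                            ~~~~~~~~~~~~~^^^^^^^^^^
IndexError: index -1 is out of bounds for axis 0 with size 0
```

```bash
cat > fit2.py <<'E'
from fit import *
def fit2():
    c,u,v,z,m=tilt(YAW,'top'); s=robot.read_state()
    k=(abs(v)>10)&(abs(v)<30)&(u>-70)&(u<90)&(z>-115); P=np.c_[u,z][k]; V=v[k]
    d=None
    p=np.polyfit(P[:,0],P[:,1],1)
    for _ in range(6):
        r=P[:,1]-np.polyval(p,P[:,0]); g=abs(r)<max(4,1.5*np.median(abs(r))); p=np.polyfit(P[g,0],P[g,1],1)
    th=np.arctan(p[0]); d=np.array([np.cos(th),np.sin(th)]); nn=np.array([-d[1],d[0]])
    Q=P[g]; t=Q@d; off=(Q@nn).mean(); hi=np.percentile(t,99.5); 
    tip=d*(hi-162)+nn*(off-10)
    vs=v[(u>-40)&(u<5)&(z>-12)&(z<12)]
    print('top N',g.sum(),'theta',np.degrees(th).round(2),'tip rel',tip.round(1),'v',np.percentile(V[g],[1,99]).round(1),'lo-hi',(hi-np.percentile(t,.5)).round(1),'sept v',np.percentile(vs,[5,50,95]).round(1))
if __name__=='__main__': fit(); fit2()
E
python3 fit2.py
```

```text
t 10.03 tcp [471.1 -10.8 207. ] yaw z 12.03 down [-0.     0.001 -1.   ] F [-0.1   1.31 -1.96] T [0.05 0.01 0.02] open 0.112
side N 239 theta 28.58 len 131.6 thick 8.5 tip rel grasp u,z [ -75.7 -107.6]
grasp in viewer x,y,z 76.9 0.5 226.0  TIP viewer x 1.2 y 0.5 z 118.4 vedges [-32.9  22.1]
sept v [-7.4 -4.  -0.8]
t 10.07 tcp [471.2 -10.4 207. ] yaw z 12.09 down [-0.  0. -1.] F [ 0.14  0.65 -1.49] T [ 0.06 -0.02 -0.  ] open 0.107Traceback (most recent call last):
  File "fit2.py", line 14, in <module>
    if __name__=='__main__': fit(); fit2()
                                    ~~~~^^
  File "fit2.py", line 13, in fit2
    print('top N',g.sum(),'theta',np.degrees(th).round(2),'tip rel',tip.round(1),'v',np.percentile(V[g],[1,99]).round(1),'lo-hi',(hi-np.percentile(t,.5)).round(1),'sept v',np.percentile(vs,[5,50,95]).round(1))
                                                                                                                                                                            ~~~~~~~~~~~~~^^^^^^^^^^^^^^
    return _quantile_unchecked(
        a, q, axis, out, overwrite_input, method, keepdims, weights)
    return _ureduce(a,
                    func=_quantile_ureduce_func,
    ...<5 lines>...
                    overwrite_input=overwrite_input,
                    method=method)
    r = func(a, **kwargs)
    result = _quantile(arr,
                       quantiles=q,
    ...<2 lines>...
                       out=out,
                       weights=wgt)
    slices_having_nans = np.isnan(arr[-1, ...])
                                  ~~~^^^^^^^^^
IndexError: index -1 is out of bounds for axis 0 with size 0
```

Emit:
arm_command:
  increments:
    - {"delta_pos":[0.3,-0.01,0.06],"hand":1,"spin":0}
    - {"delta_pos":[0.6,-0.01,0.06],"hand":1,"spin":0}
    - {"delta_pos":[0.8,-0.01,0.06],"hand":1,"spin":0}
    - {"delta_pos":[0.8,-0.01,0.06],"hand":1,"spin":0}
    - {"delta_pos":[0.8,-0.01,0.06],"hand":1,"spin":0}
  newtons: 30

```text
time: 10.75
tool_pos: [475.4, -11.2, 159.5]
eef_rot: [-0.074, 0.703, 0.074, 0.704]
force: [0.5, -0.2, -0.6]
opening: 0.103
```

```bash
sed -i "s/,'sept v',np.percentile(vs,\[5,50,95\]).round(1))$/)/" fit2.py; python3 fit2.py
```

```text
t 10.75 tcp [475.4 -11.2 159.5] yaw z 12.0 down [ 0.001  0.    -1.   ] F [ 0.45 -0.17 -0.63] T [ 0.03 -0.03 -0.03] open 0.103
side N 240 theta 28.73 len 130.7 thick 10.3 tip rel grasp u,z [ -74.9 -108. ]
grasp in viewer x,y,z 80.9 -1.3 178.7  TIP viewer x 6.0 y -1.3 z 70.7 vedges [-33.1  21.9]
sept v [-6.5 -4.3 -1.8]
t 10.8 tcp [475.5 -11.2 159.7] yaw z 11.99 down [ 0.001  0.    -1.   ] F [-0.19 -0.43 -2.49] T [ 0.05 -0.    0.01] open 0.108
top N 5 theta -22.69 tip rel [-74.1 -37.4] v [24.5 29.9] lo-hi 82.2
```

Emit:
arm_command:
  increments:
    - {"delta_pos":[0.2,0.02,0],"hand":1,"spin":0}
    - {"delta_pos":[0.4,0.02,0],"hand":1,"spin":0}
    - {"delta_pos":[0.6,0.02,0],"hand":1,"spin":0}
    - {"delta_pos":[0.75,0.02,0],"hand":1,"spin":0}
    - {"delta_pos":[0.75,0.02,0],"hand":1,"spin":0}
  newtons: 30

```text
time: 11.48
tool_pos: [474.1, -10.4, 113.2]
eef_rot: [-0.074, 0.704, 0.074, 0.703]
force: [-0.5, 0.3, -1.7]
opening: 0.108
```

```bash
python3 -c "
from fit import *
fit()
c=cap('side'); cv2.imwrite('pics/s3c.png',cv2.resize(c['frame'][190:340,200:380],None,fx=4,fy=4,interpolation=cv2.INTER_CUBIC))"
```

```text
t 11.47 tcp [474.1 -10.4 113.2] yaw z 11.97 down [-0.002 -0.    -1.   ] F [-0.48  0.33 -1.69] T [ 0.06 -0.06  0.04] open 0.108
side N 141 theta 24.96 len 87.7 thick 10.0 tip rel grasp u,z [-56.2 -91.8]
grasp in viewer x,y,z 80.2 -0.2 132.7  TIP viewer x 23.9 y -0.2 z 40.9 vedges [-33.1  22.1]
sept v [-7.  -4.3 -1.6]
```

View pics/s3c.png

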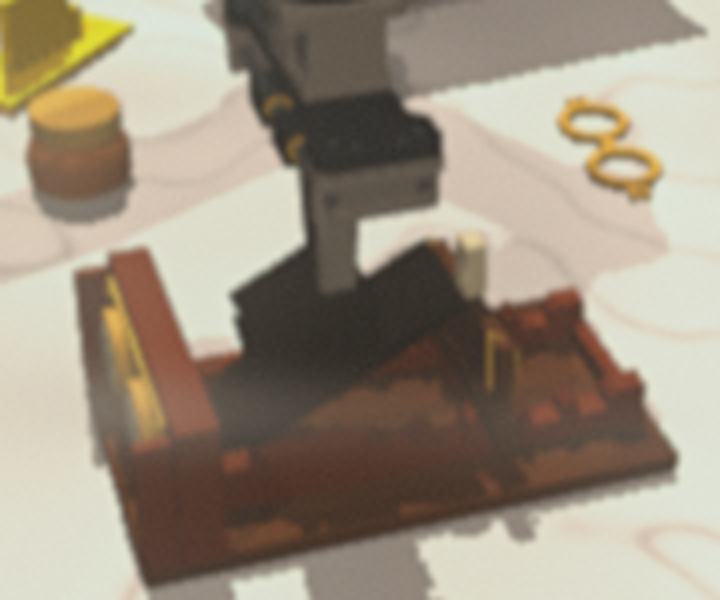

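The board hangs tail-up between the lens board and the card holder, with its tail edge at crop (465,300) just short of the rest and no contact force. The side fit is now partly occluded, so I'll carry on by dead reckoning and watch the force.

Emit:
arm_command:
  increments:
    - {"delta_pos":[0.04,0,0],"hand":1,"spin":0}
    - {"delta_pos":[0.08,0,0],"hand":1,"spin":0}
    - {"delta_pos":[0.12,0,0],"hand":1,"spin":0}
    - {"delta_pos":[0.12,0,0],"hand":1,"spin":0}
    - {"delta_pos":[0.12,0,0],"hand":1,"spin":0}
  newtons: 30

```text
time: 12.2
tool_pos: [474.8, -10.3, 106.9]
eef_rot: [-0.074, 0.703, 0.074, 0.703]
force: [-0.2, -0.5, -1.4]
opening: 0.105
```

```bash
python3 -c "
from fit import *
st()"
```

```text
t 12.2 tcp [474.8 -10.3 106.9] yaw z 11.98 down [ 0.  0. -1.] F [-0.21 -0.54 -1.4 ] T [ 0.02  0.01 -0.04] open 0.105
```

Emit:
arm_command:
  increments:
    - {"delta_pos":[0.03,0,0],"hand":1,"spin":0}
    - {"delta_pos":[0.05,0,-0.03],"hand":1,"spin":0}
    - {"delta_pos":[0.05,0,-0.07],"hand":1,"spin":0}
    - {"delta_pos":[0.05,0,-0.11],"hand":1,"spin":0}
    - {"delta_pos":[0.05,0,-0.14],"hand":1,"spin":0}
    - {"delta_pos":[0.05,0,-0.14],"hand":1,"spin":0}
  newtons: 30

```text
time: 12.95
tool_pos: [468.4, -11.9, 104.9]
eef_rot: [-0.074, 0.702, 0.074, 0.705]
force: [4.6, 0.0, 6.0]
opening: 0.109
```

```bash
python3 -c "
from fit import *
st()"
```

```text
t 12.95 tcp [468.4 -11.9 104.9] yaw z 11.98 down [ 0.004  0.    -1.   ] F [4.56 0.02 5.95] T [ 0.26 -1.01  0.08] open 0.109
```

Emit:
arm_command:
  increments:
    - {"delta_pos":[-0.03,0,0.02],"hand":1,"spin":0}
    - {"delta_pos":[-0.03,0,-0.02],"hand":1,"spin":0}
    - {"delta_pos":[-0.03,0,-0.06],"hand":1,"spin":0}
    - {"delta_pos":[-0.03,0,-0.09],"hand":1,"spin":0}
    - {"delta_pos":[-0.03,0,-0.09],"hand":1,"spin":0}
  newtons: 30

```text
time: 13.58
tool_pos: [460.8, -13.2, 105.5]
eef_rot: [-0.074, 0.703, 0.074, 0.703]
force: [0.1, -0.2, -1.0]
opening: 0.105
```

```bash
python3 -c "
from fit import *
st()"
```

```text
t 13.57 tcp [460.8 -13.2 105.5] yaw z 11.97 down [-0.001 -0.    -1.   ] F [ 0.13 -0.24 -0.99] T [0.02 0.01 0.  ] open 0.105
```

Emit:
arm_command:
  increments:
    - {"delta_pos":[0,0,0],"hand":1,"spin":0}
    - {"delta_pos":[0,0,-0.03],"hand":1,"spin":0}
    - {"delta_pos":[0.02,0,-0.05],"hand":1,"spin":0}
    - {"delta_pos":[0.06,0,0.02],"hand":1,"spin":0}
    - {"delta_pos":[0.11,0,0.08],"hand":1,"spin":0}
    - {"delta_pos":[0.16,0,0.14],"hand":1,"spin":0}
    - {"delta_pos":[0.21,0,0.195],"hand":1,"spin":0}
    - {"delta_pos":[0.26,0,0.25],"hand":1,"spin":0}
    - {"delta_pos":[0.32,0,0.305],"hand":1,"spin":0}
    - {"delta_pos":[0.32,0,0.305],"hand":1,"spin":0}
  newtons: 5

```text
time: 14.82
tool_pos: [479.2, -9.3, 86.2]
eef_rot: [-0.074, 0.703, 0.074, 0.703]
force: [-0.9, 0.3, -1.9]
opening: 0.111
```

```bash
python3 -c "
from fit import *
fit()
c=cap('side'); cv2.imwrite('pics/s4c.png',cv2.resize(c['frame'][190:340,200:380],None,fx=4,fy=4,interpolation=cv2.INTER_CUBIC))"
```

```text
t 14.82 tcp [479.2  -9.3  86.2] yaw z 11.98 down [-0. -0. -1.] F [-0.87  0.28 -1.93] T [ 0.07 -0.03 -0.01] open 0.111
side N 99 theta 13.32 len 70.0 thick 11.0 tip rel grasp u,z [-50.9 -71.6]
grasp in viewer x,y,z 84.6 -0.2 105.2  TIP viewer x 33.8 y -0.2 z 33.6 vedges [-32.4  23.3]
sept v [-7.1 -4.2 -0.6]
```

View pics/s4c.png

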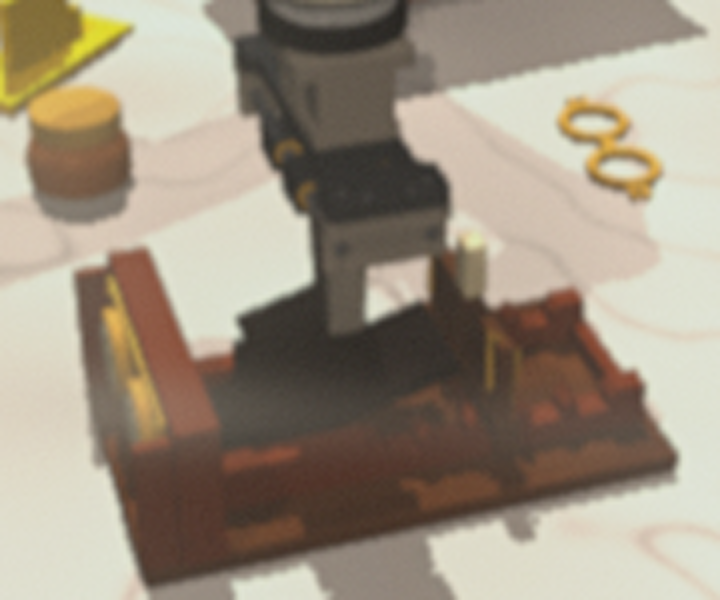

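The board is pivoting down, now at about 16°. Its tail, at crop (455,375), is clear of the holder and the tongue is at about x −12, so I continue the arc.

Emit:
arm_command:
  increments:
    - {"delta_pos":[0.06,0,0.05],"hand":1,"spin":0}
    - {"delta_pos":[0.12,0,0.1],"hand":1,"spin":0}
    - {"delta_pos":[0.18,0,0.145],"hand":1,"spin":0}
    - {"delta_pos":[0.25,0,0.19],"hand":1,"spin":0}
    - {"delta_pos":[0.33,0,0.25],"hand":1,"spin":0}
    - {"delta_pos":[0.42,0,0.3],"hand":1,"spin":0}
    - {"delta_pos":[0.5,0,0.34],"hand":1,"spin":0}
    - {"delta_pos":[0.53,0,0.35],"hand":1,"spin":0}
    - {"delta_pos":[0.53,0,0.35],"hand":1,"spin":0}
  newtons: 5

```text
time: 16.05
tool_pos: [500.1, -4.9, 54.9]
eef_rot: [-0.074, 0.703, 0.074, 0.703]
force: [-0.9, 0.3, 2.1]
opening: 0.107
```

```bash
cat > flat.py <<'E'
from fit import *
a=np.radians(YAW); ex=np.array([np.cos(a),np.sin(a)]); ey=np.array([-ex[1],ex[0]])
for n in('side','top'):
    c=cap(n); W=cloud(c); x=(W[...,:2]-O)@ex; y=(W[...,:2]-O)@ey; z=W[...,2]
    k=(abs(y)<31)&(abs(y)>9)&(x>5)&(x<153)&(z>5)&(z<70)
    if n=='top':
        for b in range(0,155,10):
            q=k&(x>=b)&(x<b+10)&(z<50)
            if q.sum()>8: print(b,q.sum(),'z',np.percentile(z[q],[10,50,90]).round(1))
    q=(abs(y)<6)&(x>0)&(x<140)&(z>75)&(z<95); 
    if q.sum()>10: print(n,'septum top N',q.sum(),'x',np.percentile(x[q],[2,98]).round(1),'y',np.percentile(y[q],[5,50,95]).round(1),'z',np.median(z[q]).round(1),'pitch',np.degrees(np.polyfit(x[q],z[q],1)[0]).round(2))
    q=(abs(y)<12)&(x>95)&(x<230)&(z>100)&(z<130)
    if q.sum()>5: print(n,'pull x',np.percentile(x[q],[3,97]).round(1),'y',np.percentile(y[q],[3,97]).round(1),'z',np.percentile(z[q],95).round(1))
st()
E
python3 flat.py
```

```text
side septum top N 125 x [51.2 99.2] y [-5.3 -3.1  4.8] z 83.0 pitch 2.3
side pull x [ 96.6 100.5] y [ 3.6 10.7] z 114.2
t 16.15 tcp [500.1  -4.9  54.9] yaw z 11.98 down [ 0.001  0.    -1.   ] F [0.56 0.51 2.38] T [0.1  0.03 0.01] open 0.107
```

Emit:
arm_command:
  increments:
    - {"delta_pos":[0,0,0],"hand":0.7,"spin":0}
    - {"delta_pos":[0,0,0],"hand":0.6,"spin":0}
    - {"delta_pos":[0,0,0],"hand":0.6,"spin":0}
    - {"delta_pos":[0,0,0],"hand":0.6,"spin":0}
    - {"delta_pos":[-0.3,0,0],"hand":0.5,"spin":0}
    - {"delta_pos":[-0.8,0,0],"hand":0.5,"spin":0}
    - {"delta_pos":[-1.5,0,0],"hand":0.5,"spin":0}
    - {"delta_pos":[-2.2,0,0],"hand":0.5,"spin":0}
    - {"delta_pos":[-2.2,0,0],"hand":0.5,"spin":0}

```text
time: 17.27
tool_pos: [501.9, -4.9, 189.8]
eef_rot: [-0.074, 0.701, 0.074, 0.706]
force: [-0.4, 0.2, -0.4]
opening: 0.5
```

```bash
python3 flat.py; python3 -c "
from h import *
c=cap('side'); cv2.imwrite('pics/s5c.png',cv2.resize(c['frame'][190:340,200:380],None,fx=4,fy=4,interpolation=cv2.INTER_CUBIC))"
```

```text
side septum top N 163 x [ 51.2 114.8] y [-5.7 -2.9  3.6] z 82.7 pitch 0.11
side pull x [154.4 167.3] y [-9.4  6.2] z 124.4
70 9 z [13.2 21.8 26.2]
t 17.38 tcp [499.5  -4.9 186.6] yaw z 11.99 down [ 0.  0. -1.] F [-0.65  0.02  0.21] T [0.08 0.06 0.  ] open 0.5
```

View pics/s5c.png

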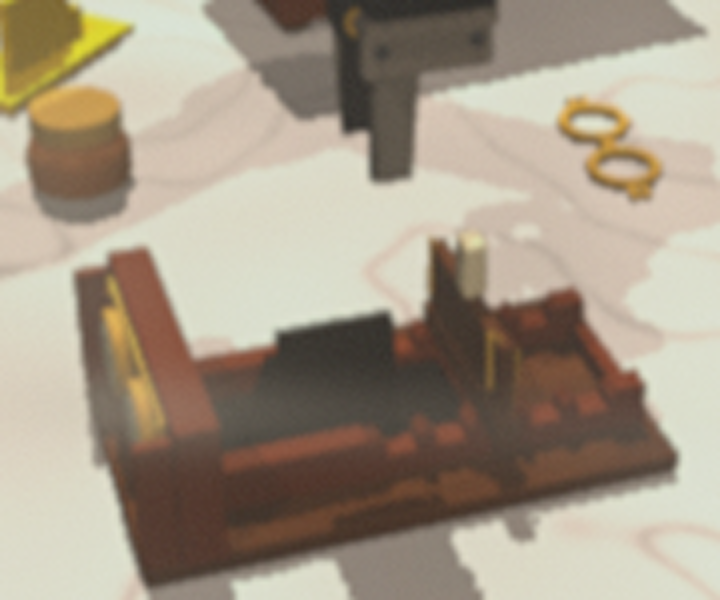

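The board lies flat: septum top at crop (280–390,325), pitch 0.1°, and the holder has not moved. Next I move over the pull and recheck how deep the tongue sits.

Emit:
arm_command:
  increments:
    - {"delta_pos":[0,0,0.45],"hand":0.3,"spin":0}
    - {"delta_pos":[0,0,0.92],"hand":0.3,"spin":0}
    - {"delta_pos":[0,0,0.92],"hand":0.3,"spin":0}
    - {"delta_pos":[0,0,0.92],"hand":0.3,"spin":0}
    - {"delta_pos":[0,0,0.92],"hand":0.3,"spin":0}
    - {"delta_pos":[0,0,0.92],"hand":0.3,"spin":0}

```text
time: 18.18
tool_pos: [553.1, 6.3, 186.7]
eef_rot: [-0.074, 0.703, 0.074, 0.703]
force: [1.1, -0.2, 0.1]
opening: 0.7
```

```bash
python3 flat.py; python3 -c "
from h import *
from m import *
for n in('side','top'):
  c=np.load(n+'.npz');W=cloud(c);Z=W[...,2]
  m=(np.hypot(W[...,0]-477,W[...,1]+9)<60)&(Z>76)&(Z<92)
  if m.sum()>5: rect(W,m,n+' septum')"
```

```text
side septum top N 171 x [ 50.9 114. ] y [-5.6 -3.3  3.4] z 82.9 pitch -0.07
side pull x [154.3 167.8] y [-8.7  5.9] z 124.9
t 18.27 tcp [553.4   6.4 186.9] yaw z 11.97 down [ 0.  0. -1.] F [-0.16 -0.21 -0.18] T [ 0.01 -0.06 -0.05] open 0.696
side septum 175 c [477.8 -10.9] size [65.9 14.3] ang 14.97 z med [76.6 83.  85.9]
```

Side camera puts the tongue about 9.5–10 mm deep, against a limit of 6.5. For margin I'll nudge the board about 2 mm deeper with the closed fingers behind the septum.

Emit:
arm_command:
  increments:
    - {"delta_pos":[0,0,-0.25],"hand":1,"spin":0}
    - {"delta_pos":[0,0,-0.5],"hand":1,"spin":0}
    - {"delta_pos":[0,0,-0.5],"hand":1,"spin":0}
    - {"delta_pos":[0,0,-0.5],"hand":1,"spin":0}
    - {"delta_pos":[0,0,-0.5],"hand":1,"spin":0}
    - {"delta_pos":[0,0,-0.5],"hand":1,"spin":0}
    - {"delta_pos":[0.6,0,-0.5],"hand":1,"spin":0}
    - {"delta_pos":[1.2,0,-0.5],"hand":1,"spin":0}
    - {"delta_pos":[1.8,0,-0.5],"hand":1,"spin":0}
    - {"delta_pos":[2.06,0,-0.5],"hand":1,"spin":0}
  newtons: 5

```text
time: 19.52
tool_pos: [523.3, 0.2, 61.3]
eef_rot: [-0.074, 0.704, 0.074, 0.702]
force: [-0.5, -0.5, 0.4]
opening: 0.002
```

Emit:
arm_command:
  increments:
    - {"delta_pos":[0,0,-0.02],"hand":1,"spin":0}
    - {"delta_pos":[0,0,-0.05],"hand":1,"spin":0}
    - {"delta_pos":[0,0,-0.08],"hand":1,"spin":0}
    - {"delta_pos":[0,0,-0.11],"hand":1,"spin":0}
    - {"delta_pos":[0,0,-0.14],"hand":1,"spin":0}
    - {"delta_pos":[0,0,-0.14],"hand":1,"spin":0}
    - {"delta_pos":[0,0,-0.14],"hand":1,"spin":0}
  newtons: 5

```text
time: 20.4
tool_pos: [517.1, -1.4, 63.6]
eef_rot: [-0.074, 0.703, 0.074, 0.704]
force: [3.1, 0.0, 0.9]
opening: 0.004
```

```bash
python3 flat.py
```

```text
side septum top N 174 x [ 50.1 115.2] y [-5.5 -2.9  3.4] z 83.3 pitch 0.61
side pull x [113.7 115.1] y [-8.6  8.7] z 126.8
t 20.5 tcp [517.1  -1.4  63.5] yaw z 11.98 down [ 0.002  0.    -1.   ] F [3.17 0.91 2.72] T [ 0.14 -0.71  0.01] open 0.003
```

Emit:
arm_command:
  increments:
    - {"delta_pos":[0,0,-0.02],"hand":1,"spin":0}
    - {"delta_pos":[0,0,-0.04],"hand":1,"spin":0}
    - {"delta_pos":[0,0,-0.04],"hand":1,"spin":0}
  newtons: 5

```text
time: 20.88
tool_pos: [513.6, -2.0, 63.1]
eef_rot: [-0.074, 0.703, 0.074, 0.703]
force: [2.5, 0.9, 2.1]
opening: 0.005
```

```bash
python3 flat.py
```

```text
side septum top N 167 x [ 47.2 111.3] y [-5.7 -3.1  4.3] z 83.2 pitch 0.86
side pull x [110.2 112. ] y [-11.1  11. ] z 127.6
t 20.98 tcp [513.6  -2.   63. ] yaw z 11.97 down [-0. -0. -1.] F [ 2.53 -0.07  2.06] T [ 0.12 -0.52 -0.03] open 0.003
```

Emit:
arm_command:
  increments:
    - {"delta_pos":[0,0,0.1],"hand":1,"spin":0}
    - {"delta_pos":[0,0,0.15],"hand":1,"spin":0}
    - {"delta_pos":[-0.7,0,0.15],"hand":1,"spin":0}
    - {"delta_pos":[-1.4,0,0.15],"hand":0.5,"spin":0}
    - {"delta_pos":[-2.1,0,0.15],"hand":0.3,"spin":0}
    - {"delta_pos":[-2.1,0,0.4],"hand":0.3,"spin":0}
    - {"delta_pos":[-2.1,0,0.68],"hand":0.3,"spin":0}
    - {"delta_pos":[-2.1,0,0.68],"hand":0.3,"spin":0}
    - {"delta_pos":[-2.1,0,0.68],"hand":0.3,"spin":0}

```text
time: 22.1
tool_pos: [552.6, 6.3, 187.8]
eef_rot: [-0.074, 0.704, 0.074, 0.702]
force: [0.6, 0.7, 0.5]
opening: 0.639
```

```bash
python3 flat.py
```

```text
side septum top N 162 x [ 46.6 110.2] y [-5.3 -3.2  4.3] z 83.0 pitch 0.19
side pull x [154.  168.1] y [-10.2   6. ] z 125.0
t 22.2 tcp [552.8   6.2 188.3] yaw z 11.96 down [-0.002 -0.    -1.   ] F [ 0.28 -0.56  0.26] T [ 0.08 -0.05  0.03] open 0.694
```

Emit:
arm_command:
  increments:
    - {"delta_pos":[0.5,0,0.01],"hand":0.3,"spin":0}
    - {"delta_pos":[1.0,0,0.01],"hand":0.3,"spin":0}
    - {"delta_pos":[1.4,0,0.01],"hand":0.3,"spin":0}
    - {"delta_pos":[1.52,0,0.01],"hand":0.3,"spin":0}
    - {"delta_pos":[1.52,0,0.01],"hand":0.6,"spin":0}
    - {"delta_pos":[1.52,0,0.01],"hand":1,"spin":0}
    - {"delta_pos":[1.52,0,0.01],"hand":1,"spin":0}
    - {"delta_pos":[1.52,0,0.01],"hand":1,"spin":0}
    - {"delta_pos":[1.52,0,0.01],"hand":1,"spin":0}
    - {"delta_pos":[1.52,0,0.01],"hand":1,"spin":0}
  newtons: 25

```text
time: 23.45
tool_pos: [554.3, 7.1, 98.0]
eef_rot: [-0.074, 0.703, 0.074, 0.703]
force: [-0.6, 1.2, 1.7]
opening: 0.193
```

Emit:
arm_command:
  increments:
    - {"delta_pos":[0,0,0],"hand":1,"spin":0}
    - {"delta_pos":[0,0,0],"hand":1,"spin":0}
    - {"delta_pos":[0,0,0],"hand":1,"spin":0}
    - {"delta_pos":[0,0,0],"hand":1,"spin":0}
  newtons: 25

```text
time: 23.95
tool_pos: [554.4, 7.0, 98.0]
eef_rot: [-0.074, 0.703, 0.074, 0.703]
force: [-1.1, 3.2, 2.9]
opening: 0.192
```

```bash
python3 -c "
from h import *
st()"
```

```text
t 23.95 tcp [554.4   7.   98. ] yaw z 11.99 down [ 0.  0. -1.] F [-1.13  3.18  2.88] T [0.72 0.24 0.05] open 0.192
```

Emit:
arm_command:
  increments:
    - {"delta_pos":[-0.07,0,0],"hand":1,"spin":0}
    - {"delta_pos":[-0.14,0,0],"hand":1,"spin":0}
    - {"delta_pos":[-0.21,0,0],"hand":1,"spin":0}
    - {"delta_pos":[-0.28,0,0],"hand":1,"spin":0}
    - {"delta_pos":[-0.35,0,0],"hand":1,"spin":0}
    - {"delta_pos":[-0.42,0,0],"hand":1,"spin":0}
    - {"delta_pos":[-0.42,0,0],"hand":1,"spin":0}
    - {"delta_pos":[-0.42,0,0],"hand":1,"spin":0}
  newtons: 25

```text
time: 24.95
tool_pos: [554.2, 6.6, 123.0]
eef_rot: [-0.074, 0.703, 0.074, 0.703]
force: [-0.6, -0.4, -2.7]
opening: 0.192
```

```bash
python3 flat.py; python3 -c "
from fit import *
a=np.radians(YAW); ex=np.array([np.cos(a),np.sin(a)]); ey=np.array([-ex[1],ex[0]])
c=np.load('side.npz'); W=cloud(c); x=(W[...,:2]-O)@ex; y=(W[...,:2]-O)@ey; z=W[...,2]
q=(abs(y)<70)&(abs(y)>14)&(x>145)&(x<180)&(z>75)&(z<125)
zt=[ (b,np.percentile(z[q&(abs(y-b)<6)],95).round(1)) for b in (-50,-35,35,50) if (q&(abs(y-b)<6)).sum()>4]; print('rest top',zt,np.percentile(x[q],[3,97]).round(1),np.percentile(y[q],[1,99]).round(1))
cv2.imwrite('pics/s6c.png',cv2.resize(c['frame'][190:340,200:380],None,fx=4,fy=4,interpolation=cv2.INTER_CUBIC))"
```

```text
side septum top N 166 x [ 46.7 109.5] y [-5.6 -3.   4.2] z 83.0 pitch 0.72
side pull x [152.4 164.1] y [-11.4  11.4] z 128.8
t 25.05 tcp [554.1   6.6 122.9] yaw z 11.98 down [-0. -0. -1.] F [-0.82  0.41 -2.32] T [0.04 0.01 0.03] open 0.194
rest top [(-50, np.float64(116.5)), (-35, np.float64(115.5)), (35, np.float64(116.0)), (50, np.float64(118.3))] [153.5 167.7] [-59.1  53.2]
```

View pics/s6c.png

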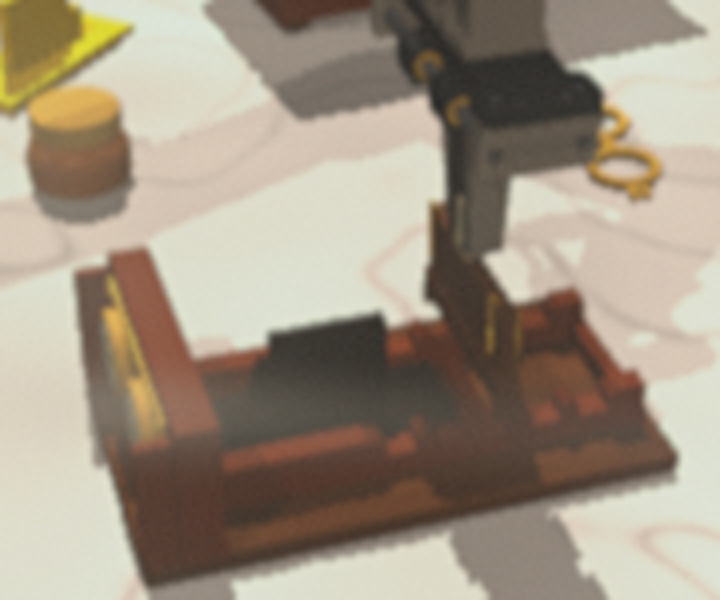

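The holder is lifted level by about 25 mm, with the rest top at crop (470,250), and the board is still flat and in place. I'll shift it one notch.

Emit:
arm_command:
  increments:
    - {"delta_pos":[0,0,-0.1],"hand":1,"spin":0}
    - {"delta_pos":[0,0,-0.2],"hand":1,"spin":0}
    - {"delta_pos":[0,0,-0.3],"hand":1,"spin":0}
    - {"delta_pos":[0,0,-0.4],"hand":1,"spin":0}
    - {"delta_pos":[0,0,-0.467],"hand":1,"spin":0}
    - {"delta_pos":[0,0,-0.467],"hand":1,"spin":0}
    - {"delta_pos":[0,0,-0.467],"hand":1,"spin":0}
    - {"delta_pos":[0,0,-0.467],"hand":1,"spin":0}
  newtons: 25

```text
time: 26.05
tool_pos: [527.1, 0.9, 123.1]
eef_rot: [-0.074, 0.703, 0.074, 0.703]
force: [0.5, -0.8, -2.1]
opening: 0.197
```

```bash
python3 -c "
from fit import *
s,M=st(); print((np.array(s['tool_pos'])-[554.2,6.6,123])@M)"
```

```text
t 26.05 tcp [527.1   0.9 123.1] yaw z 11.99 down [ 0. -0. -1.] F [ 0.51 -0.79 -2.14] T [ 0.05  0.05 -0.01] open 0.197
[ -0.10315663   0.03617696 -27.74068773]
```

Now lower gently to where it was gripped (TCP z 98), one step at a time.

Emit:
arm_command:
  increments:
    - {"delta_pos":[0.06,0,0],"hand":1,"spin":0}
    - {"delta_pos":[0.12,0,0],"hand":1,"spin":0}
    - {"delta_pos":[0.18,0,0],"hand":1,"spin":0}
    - {"delta_pos":[0.24,0,0],"hand":1,"spin":0}
    - {"delta_pos":[0.3,0,0],"hand":1,"spin":0}
    - {"delta_pos":[0.36,0,0],"hand":1,"spin":0}
    - {"delta_pos":[0.4,0,0],"hand":1,"spin":0}
    - {"delta_pos":[0.42,0,0],"hand":1,"spin":0}
    - {"delta_pos":[0.42,0,0],"hand":1,"spin":0}
  newtons: 25

```text
time: 27.18
tool_pos: [526.9, 0.8, 98.0]
eef_rot: [-0.074, 0.703, 0.074, 0.703]
force: [-1.3, 0.0, -1.3]
opening: 0.19
```

```bash
python3 flat.py
```

```text
side septum top N 172 x [ 46.6 128.9] y [-5.5 -3.   4. ] z 83.1 pitch 0.22
side pull x [124.5 128.7] y [-11.6  11.7] z 128.2
t 27.27 tcp [526.9   0.8  98. ] yaw z 11.98 down [ 0.  0. -1.] F [-1.29 -0.35 -1.19] T [ 0.08  0.18 -0.  ] open 0.192
```

Emit:
arm_command:
  increments:
    - {"delta_pos":[0.02,0,0],"hand":1,"spin":0}
    - {"delta_pos":[0.02,0,0],"hand":1,"spin":0}
    - {"delta_pos":[0.02,0,0],"hand":0.75,"spin":0}
    - {"delta_pos":[0.02,0,0],"hand":0.65,"spin":0}
    - {"delta_pos":[0.02,0,0],"hand":0.6,"spin":0}
    - {"delta_pos":[0.02,0,0],"hand":0.5,"spin":0}
    - {"delta_pos":[0.02,0,0],"hand":0.5,"spin":0}
  newtons: 5

```text
time: 28.15
tool_pos: [526.8, 0.8, 96.6]
eef_rot: [-0.074, 0.703, 0.074, 0.703]
force: [0.1, -0.0, 0.4]
opening: 0.5
```

Emit:
arm_command:
  increments:
    - {"delta_pos":[-0.2,0,0],"hand":0.5,"spin":0}
    - {"delta_pos":[-0.6,0,0],"hand":0.4,"spin":0}
    - {"delta_pos":[-1.2,0,0],"hand":0.3,"spin":0}
    - {"delta_pos":[-2.0,0,0],"hand":0.3,"spin":0}
    - {"delta_pos":[-2.5,2.0,0],"hand":0.3,"spin":0}
    - {"delta_pos":[-2.5,3.0,0],"hand":0.3,"spin":0}
    - {"delta_pos":[-2.5,4.0,0],"hand":0.3,"spin":0}
    - {"delta_pos":[-2.5,4.0,0],"hand":0.3,"spin":0}
    - {"delta_pos":[-2.5,4.0,0],"hand":0.3,"spin":0}
    - {"delta_pos":[-2.5,4.0,0],"hand":0.3,"spin":0}

```text
time: 29.4
tool_pos: [477.3, 234.8, 247.1]
eef_rot: [-0.074, 0.703, 0.073, 0.703]
force: [0.5, -0.7, -0.4]
opening: 0.7
```

```bash
python3 flat.py; python3 -c "
from fit import *
a=np.radians(YAW); ex=np.array([np.cos(a),np.sin(a)]); ey=np.array([-ex[1],ex[0]])
for n in('side','top'):
  c=np.load(n+'.npz'); W=cloud(c); x=(W[...,:2]-O)@ex; y=(W[...,:2]-O)@ey; z=W[...,2]
  q=(abs(y)<65)&(abs(y)>12)&(x>115)&(x<150)&(z>82)&(z<95)
  p=np.polyfit(y[q],x[q],1); print(n,'rest x',np.percentile(x[q],[3,97]).round(1),'y',np.percentile(y[q],[1,99]).round(1),'z',np.percentile(z[q],[50,95]).round(1),'yaw',np.degrees(p[0]).round(2))
c=np.load('side.npz')['frame'];t=np.load('top.npz')['frame']
cv2.imwrite('pics/s7c.png',np.vstack([cv2.resize(c[190:340,200:380],(420,350)),cv2.resize(t[190:350,290:482],(420,350))]))"
```

```text
side septum top N 176 x [ 47.6 129.1] y [-5.5 -2.9  3.3] z 83.0 pitch 1.23
side pull x [126.3 139.5] y [-10.2   6. ] z 124.1
0 42 z [14.1 17.8 22.5]
10 83 z [19.1 22.9 26.2]
20 84 z [19.4 23.  26. ]
30 83 z [20.2 23.2 25.9]
40 83 z [20.8 23.1 26.5]
50 83 z [19.9 23.3 26.2]
60 81 z [19.6 23.2 26.5]
70 80 z [19.9 22.9 25.7]
80 79 z [19.3 23.  25.8]
90 79 z [18.4 22.7 26.1]
100 78 z [20.2 23.  26.1]
110 81 z [19.6 22.9 26.4]
120 95 z [21.4 25.6 44. ]
140 16 z [12.2 22.1 26.1]
150 17 z [10.1 12.4 16.1]
top septum top N 137 x [ 47.4 109.4] y [-5.6 -0.8  3.6] z 83.0 pitch 0.63
top pull x [126.5 139.7] y [-9.6  7.5] z 125.3
t 29.5 tcp [477.6 233.8 247. ] yaw z 11.82 down [ 0.    -0.001 -1.   ] F [ 0.05 -0.47 -0.2 ] T [ 0.03  0.02 -0.03] open 0.699
side rest x [126.7 138. ] y [-59.1  53.7] z [88.6 91.8] yaw -0.88
top rest x [128.1 138.1] y [-58.2  55.6] z [87.9 92.1] yaw -0.1
```

View pics/s7c.png

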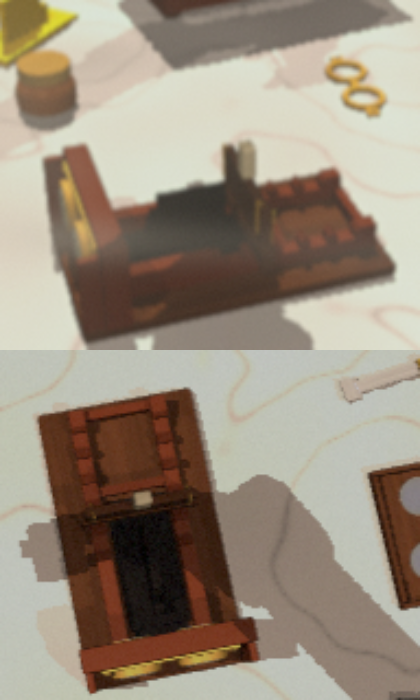

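All checks agree, so I'm handing in.

```bash
python3 -c "
from h import *
print(robot.close_job()); st()"
```

```text
the job is handed in; nothing more can be done
None
the job is handed in; nothing more can be done
```

I refitted the septum board, moved the card holder one notch towards the lenses, and handed the job in at about 29.5 s. I have no verdict back.

- **Board:** I let it swing tail-up to about 28.5° in a 3 N grip, put the tongue into the groove, and pivoted it down flat. I then nudged it about 4 mm deeper with the closed fingers for margin.
- **Holder:** I lifted it about 25 mm by the bone pull, shifted it 28 mm, lowered it gently and let go. The arm ended well clear.

| Last check | Measured | Needed |
|---|---|---|
| Board top height along its length | level at about 23 mm | about 24 mm when flat on the bed |
| Tongue depth in the groove | about 14 mm | 6.5–17.5 mm |
| Holder position x | 133.0 mm | 127–139 mm |
| Holder position y | about −1 mm | −9 to 9 mm |
| Rest top height | about 88 mm | about 89 mm when fully down |
| Holder yaw error | −0.1° (top camera), −0.9° (side camera) | under 5.7° |

- **Pitch readings that disagreed:** the septum-top pitch read 0.6–1.2° in the last pictures. The side value was mixed with holder points, while the board top itself reads level.
- **Occluded checks:** the tongue itself could not be seen during entry. I relied there on the measured tool position and the contact force.
- **Other items:** I touched nothing else, but I did not re-measure the other items' positions at the end.

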